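# Re-sort the accessory counter and load the blade checking station

## Robot

A 6-joint arm with a two-finger parallel gripper is mounted at the origin on the work surface. World frame = base frame: x ahead of the robot, y to its left, z up, the work surface at z = 0. Lengths are in mm, angles in degrees, forces in N, time in s.
With the tool pointing down it reaches from about 325 to 925 mm from the base axis. Payload 3.1 kg.
Tool frame: the origin (TCP) lies at the very end of the fingers, on their centre line; the grasp point (between the pads) lies grasp_offset behind it (grasp_offset is the distance from the TCP to the grasp point, in mm); z points along the fingers, x is the direction in which the jaws open and shut, and the axes are right-handed (so a half turn about z gives the same grasp; the last joint's range is limited). The gripper opens to 85 mm and grips with 20 to 120 N. Pads are 22 mm wide; open, the fingers measure 114 mm over their backs; the gripper's body (76 mm by 85 mm) begins 54 mm behind the grasp point. The pads swing forward as they close: fully open they stand 13 mm farther back than shut.
Start: joints at [70.863, 12.427, 92.441, -0, 75.132, -6.429], TCP at [137.471, 609.706, 231.3] pointing down, gripper open.
Joint ranges: [-157.48, 157.48], [-44.54, 120.13], [17.64, 146.25], [-64.5, 244.5], [7.68, 150.69], [-147.95, 147.95]. Speed limits (degrees/s): [159.86, 159.86, 180, 180, 180, 180].

## Interface

Orientations are given as [roll, pitch, yaw] about the fixed x, y, z axes, in that order (R = Rz(yaw) Ry(pitch) Rx(roll)).
In Python, from station import * gives the robot as it stands. Calls block until the motion is done:
- goto(position, orientation): joint-space move of the TCP to a pose.
- move_l(position, attitude=None, speed=150): straight line of the TCP; attitude=None keeps the orientation; speed is the mean speed in mm/s.
- move_j(angles): joint-space move.
- grip(opening, squeeze=None): finger opening in mm; squeeze is the grip in N (None keeps the last); returns when the fingers have stopped.
- wait(seconds).
- solve_ik(position, orientation): joint angles nearest the present ones, or None.
- get_obs(): the state.
- get_image(name): name is "scene" or "top"; returns the picture (384x512x3 uint8, red, green, blue); there is no depth.
- get_calibration(name): a dict with "fx", "fy", "cx", "cy" (pixels), "R" (3x3) and "t" (3): a world point X has camera coordinates R X + t. Camera axes: x right, y down, z forward; pixel columns grow to the right and rows downward; lengths in mm; the calibration is good to about 2 mm. A picture is of the moment at which its call begins. get_calibration takes no time and is no camera call.
A pose or a line that the arm cannot do raises Unreachable and nothing moves.
- sign_off(): hands the job in, once; it reports no verdict.
Trained networks look in the newest picture that a camera, given by its name, has taken for a name from the list of things; names that differ only in an ending like _2 or _b are one class to them, and where a whole thing is asked for, a point or a joint stands for the part that bears it (a point fixed in the world has none). Each returns a list of dicts, best first, with "score" (0 to 1); they miss things now and then, are a little off and sometimes report something else, mostly with a low value. They report only what shows in the picture. A call takes as long as a camera call. They do not tell look-alikes from the thing itself.
- spot_in(name, camera): "extent" ([centre column, centre row, width, height] in pixels, round what is visible of it).
- regions_of(name, camera): "region" (384x512 bool, what is visible of it) and "extent" ([centre column, centre row, width, height] in pixels, round what is visible of it).
The state is a dict: "t": time; "joint_pos": joint angles; "qvel": joint speeds; "effort": joint torques, N m; "tcp_pos": TCP position; "ee_rot": TCP orientation; "wrist_force": force on the tool from outside, world axes, zero at the start; "moment": the same for the moment, N m; "grip_width": finger opening in mm.
Only numpy, scipy, OpenCV 4.12 (cv2) and the standard library are available. Lean on these libraries where they do the work, as an engineer would, in place of code of your own. Each camera call takes 0.05 s, during which the arm holds its last target.

## Task

Tidy up the accessories on the shop counter: stand both hole saws upright in the blue tray and the drill chuck upright in the yellow tray. Swing the yellow-framed guard of the checking station up past upright, set the little saw blade down flat and centred on the station's red round pad, shaft up, let go, and then lower the guard until it is fully closed over the blade. Let go of everything at the end.

Things in the scene. Friction and masses are not known exactly. Their poses are not given: they have to be found in the camera images.
- blade: Small toothed steel saw blade lying flat, 76 mm across and 3 mm thick, with a dark flange (28 mm across, up to 6 mm) and a round brass shaft 16 mm in diameter standing up from 6 to 40 mm above the underside (pick it up by the shaft). Origin at the centre of the underside, z up the shaft. 0.15 kg.
- red_hole_saw: Red hole saw standing teeth down: round body 36 mm in diameter (37 mm over the teeth) and 36 mm high, with a steel shank 13 mm in diameter on top of it up to 54 mm. Origin at the centre of its underside, z axis up its centre line. About 0.11 kg.
- white_hole_saw: White hole saw standing teeth down: round body 46 mm in diameter (47 mm over the teeth) and 36 mm high, with a steel shank 13 mm in diameter on top of it up to 54 mm. Origin at the centre of its underside, z axis up its centre line. About 0.16 kg.
- chuck: Dark steel drill chuck standing with its jaws up: round, 40 mm in diameter up to 38 mm, then tapering to 22 mm diameter at its top, 58 mm high (jaw tips 2 mm more). Origin at the centre of its underside, z axis up its centre line. About 0.32 kg.
- blue_tray: Blue open tray, fixed to the counter, 180 mm long (its x) by 140 mm wide (its y) by 35 mm high outside, walls 4 mm, floor about 4 mm. Origin at the centre of its underside, z up.
- yellow_tray: Yellow open tray, fixed to the counter, same size and axes as the blue one: 180 (x) by 140 (y) by 35 mm high, walls 4 mm, floor about 4 mm. Origin at the centre of its underside, z up.
- pad (a point): Centre of the red round pad (88 mm across, white dot) on the floor of the checking station, 12 mm above the counter. Axes: x from the knob side to the hinge side, y along the hinge, z up. The station is a fixed grey box, 160 x 156 mm; side and back walls 50 mm high above the counter, front (-x) lip 22 mm; inside 140 mm wide in y, 68 mm in front of the pad centre, 74 mm behind.
- guard (a joint): Angle of the guard in rad: 0 = closed (level, resting over the station), grows as its knob end swings up and back, 1.57 = upright, stops at 1.9. It may start slightly open. The hinge is stiff: it stays at any angle where it is left, and takes about 3 N at the knob to move.
- guard_knob (a point): Centre of the guard's black disc knob, 24 mm in diameter, 16 mm wide along the hinge (y), 180 mm from the hinge, 32 mm beyond the guard's yellow frame on a stub 9 mm wide. Pinched across its 16 mm it pivots between the fingers as the guard turns. Frame 8 mm thick with clear pane; closed, 46 mm above the pad, knob centre 62 mm above the counter. Axes turn with the guard: x to the hinge.
- guard_hinge (a point): Middle of the guard's hinge axis, 75 mm behind the pad's centre (the station's +x) and 62 mm above the counter. The axis is the station's y. Fixed to the station; axes as the station's.
Not all that is in view belongs to the job. Of the things shaped like the yellow_tray, the yellow one is meant.

How it is judged (in metres and radians):
On the way, in this order (a step that is already met when the one before it is completed fails the run):
1. the guard is swung up (value of joint guard above 1.3 rad), for 0.2 s.
2. the blade sits flat on the pad, let go, with the guard still up (horizontal distance between blade and pad below 0.015 m and z of blade in the frame of pad between -0.005 and 0.005 m and angle between blade's own z axis and vertical below 0.1 rad and value of joint guard above 1 rad and contact force between blade and the fingers below 0.05 N and linear speed of blade below 0.02 m/s and angular speed of blade below 0.2 rad/s), for 0.2 s.
3. the guard is lowered closed (value of joint guard below 0.08 rad), for 0.2 s.
At the end, for the whole second after the job is handed in: Both hole saws stand upright (within 0.15 rad) on the floor of the blue tray and the chuck upright on the floor of the yellow tray; the blade lies flat (within 0.1 rad, 5 mm in height) on the pad, its centre within 15 mm of the pad's; the guard is closed (below 0.08 rad); all at rest (x of red_hole_saw in the frame of blue_tray between -0.075 and 0.075 m and y of red_hole_saw in the frame of blue_tray between -0.055 and 0.055 m and z of each of red_hole_saw, white_hole_saw in the frame of blue_tray below 0.012 m and angle between each of red_hole_saw, white_hole_saw, chuck's own z axis and vertical below 0.15 rad and linear speed of each of red_hole_saw, white_hole_saw, chuck, blade below 0.02 m/s and angular speed of each of red_hole_saw, white_hole_saw, chuck, blade below 0.2 rad/s and x of white_hole_saw in the frame of blue_tray between -0.075 and 0.075 m and y of white_hole_saw in the frame of blue_tray between -0.055 and 0.055 m and x of chuck in the frame of yellow_tray between -0.075 and 0.075 m and y of chuck in the frame of yellow_tray between -0.055 and 0.055 m and z of chuck in the frame of yellow_tray below 0.012 m and horizontal distance between blade and pad below 0.015 m and z of blade in the frame of pad between -0.005 and 0.005 m and angle between blade's own z axis and vertical below 0.1 rad and value of joint guard below 0.08 rad); the robot touches nothing.
It also fails if it takes over 144 s, if anything falls off the work surface, if the arm or the gripper's body presses on something with over 40 N, if the wrist force passes 120 N, or if a joint passes its speed limit or range.

## Working session

There is one attempt and no reset: what is moved stays moved. The work goes in short steps, each a Python script; the robot and the scene stay as the last script left them, time stands still between calls to the robot, and variables do not carry over. Pictures are saved under pics/ and viewed, and the job is handed in when it is done.

```bash
ls; mkdir -p pics
python3 - <<'E'
from station import *
import cv2
for n in ["scene","top"]:
    im=get_image(n); cv2.imwrite(f"pics/{n}0.png",im[:,:,::-1])
    c=get_calibration(n); print(n,c)
    for k in ["blade","red_hole_saw","white_hole_saw","chuck","blue_tray","yellow_tray","pad","guard","guard_knob","guard_hinge"]:
        try:
            print(k,[(round(d["score"],2),[round(float(v),1) for v in d["extent"]]) for d in spot_in(k,n)][:4])
        except Exception as e: print(k,e)
o=get_obs();print(o)
E
```

```text
pics
scene {'fx': 451.2401464185089, 'fy': 451.2401464185089, 'cx': 262.14186815147104, 'cy': 189.59993962072286, 'R': array([[ 0.2967915 ,  0.95485621, -0.01282283],
       [ 0.5825914 , -0.19168972, -0.78983689],
       [-0.75663867,  0.2269464 , -0.61318289]]), 't': array([-116.34600254, -214.96228586, 1487.96781158])}
blade [(0.86, [190.8, 287.7, 38.7, 33.6])]
red_hole_saw [(0.8, [398.6, 234.9, 23.6, 23.9]), (0.62, [319.9, 181.8, 17.5, 20.8])]
white_hole_saw [(0.86, [320.9, 182.3, 17.9, 25.2])]
chuck [(0.63, [302.0, 229.2, 92.2, 82.1]), (0.6, [208.1, 210.3, 19.0, 29.3])]
blue_tray [(0.91, [127.8, 235.7, 68.8, 70.6])]
yellow_tray [(0.83, [340.5, 134.7, 57.8, 41.0]), (0.72, [400.6, 179.1, 79.4, 52.9])]
pad [(0.75, [301.4, 230.2, 90.0, 82.4])]
guard [(0.57, [304.5, 219.0, 84.6, 68.8])]
guard_knob [(0.59, [301.9, 218.6, 85.7, 66.7]), (0.34, [206.5, 210.1, 18.2, 27.4]), (0.25, [301.0, 229.8, 89.8, 91.3])]
guard_hinge [(0.68, [301.3, 228.6, 87.6, 89.5])]
top {'fx': 403.0291441315975, 'fy': 403.0291441315975, 'cx': 248.05917758141547, 'cy': 187.35105307638676, 'R': array([[-0.04581434, 
[... 713 characters left out ...]
_hinge [(0.84, [232.5, 148.5, 54.2, 64.4])]
{'t': 1.1, 'joint_pos': array([ 7.08636874e+01,  1.24258846e+01,  9.24406742e+01,  1.68607885e-03,
        7.51307027e+01, -6.42928882e+00]), 'qvel': array([-0.06339352,  0.10009087, -0.06810456, -0.01421765, -0.02817423,
       -0.0716145 ]), 'effort': array([ 1.13088376e-03, -3.96903384e+01, -3.04262209e+01, -1.43508073e-04,
        7.13936897e-04,  3.18129310e-06]), 'tcp_pos': array([137.4637787 , 609.71989726, 231.32034618]), 'ee_rot': array([-1.79998687e+02, -2.90380581e-03,  7.72925436e+01]), 'wrist_force': array([ 0.47498808,  0.00821862, -0.42465131]), 'moment': array([-0.01151413,  0.01719828,  0.05269794]), 'grip_width': 85.2201849224974}
```

Run:
```python
import cv2
a=cv2.imread("pics/scene0.png");b=cv2.imread("pics/top0.png")
cv2.imwrite("pics/sA.png",cv2.resize(a[110:330,80:460],None,fx=2.1,fy=2.1,interpolation=cv2.INTER_CUBIC))
cv2.imwrite("pics/tA.png",cv2.resize(b[90:340,70:430],None,fx=2.2,fy=2.2,interpolation=cv2.INTER_CUBIC))
```

```text
(no output)
```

View pics/sA.png

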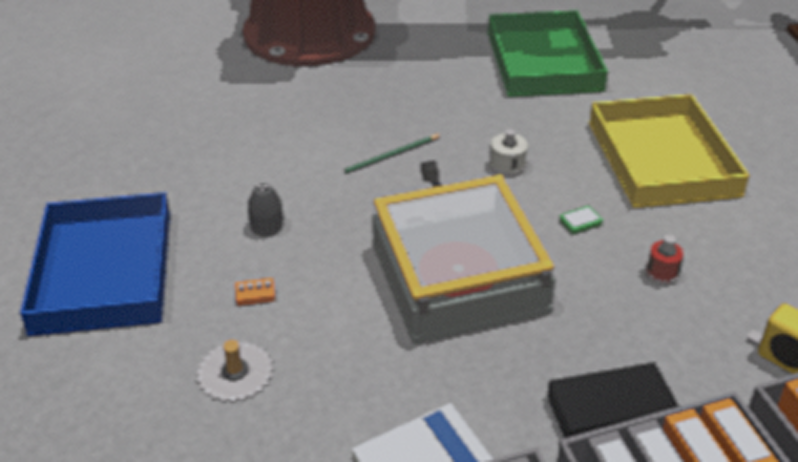

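View pics/tA.png

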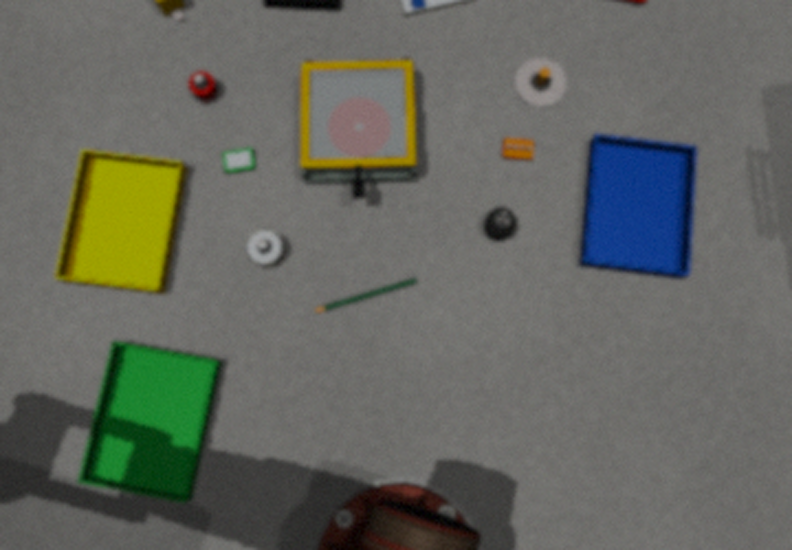

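```bash
cat > hlp.py <<'E'
import numpy as np, cv2
from scipy.optimize import least_squares
from station import *
CAL={n:get_calibration(n) for n in ("scene","top")}
def proj(X,n):
    c=CAL[n]; p=np.atleast_2d(X)@c["R"].T+c["t"]
    return np.c_[c["fx"]*p[:,0]/p[:,2]+c["cx"],c["fy"]*p[:,1]/p[:,2]+c["cy"]]
def back(u,n,z):
    c=CAL[n]; d=c["R"].T@np.array([(u[0]-c["cx"])/c["fx"],(u[1]-c["cy"])/c["fy"],1.]); o=-c["R"].T@c["t"]
    return o+d*(z-o[2])/d[2]
def revol(prof):
    a=np.linspace(0,2*np.pi,48,endpoint=False)
    return np.concatenate([np.c_[r*np.cos(a),r*np.sin(a),np.full(48,z)] for r,z in prof])
MOD={"blade":revol([(38,0),(38,3),(14,6),(8,40)]),
"red_hole_saw":revol([(18.5,0),(18,36),(6.5,54)]),
"white_hole_saw":revol([(23.5,0),(23,36),(6.5,54)]),
"chuck":revol([(20,0),(20,38),(11,58)])}
def hullmask(P,n,s=4):
    h=cv2.convexHull(np.float32(proj(P,n))*s).astype(np.int32); m=np.zeros((384*s,512*s),np.uint8); cv2.fillConvexPoly(m,h,1); return m
def ext(P,n):
    q=proj(P,n); lo,hi=q.min(0),q.max(0); return np.r_[(lo+hi)/2,hi-lo]
E
python3 - <<'E'
from hlp import *
import pickle
exp={"chuck":((206,210),(297,191)),"red_hole_saw":((397,234),(162,129)),"white_hole_saw":((322,184),(190,202)),"blade":((192,286),(315,126)),
"blue_tray":((128,236),(360,182)),"yellow_tray":((400,179),(125,193)),"guard":((302,220),(234,148)),"pad":((302,228),(234,148))}
D={}
for i,n in enumerate(("scene","top")):
    im=get_image(n); D[n]=im
    for k,e in exp.items():
        for d in regions_of(k,n):
            x=np.array(d["extent"]); 
            if np.hypot(*(x[:2]-e[i]))<15:
                D[k,n]=d; print(k,n,round(d["score"],2),x.round(1),d["region"].sum()); break
pickle.dump(D,open("D.pkl","wb"))
for k in MOD:
    obs=[(n,np.array(D[k,n]["extent"])) for n in CAL if (k,n) in D]
    for sub in (obs,obs[:1],obs[1:]):
        if not sub: continue
        x0=back(sub[0][1][:2],sub[0][0],15)[:2]
        f=lambda p:np.concatenate([(ext(MOD[k]+[p[0],p[1],0],n)-e)[:2] for n,e in sub])
        r=least_squares(f,x0); print(k,[s[0] for s in sub],r.x.round(1),r.fun.round(2), [(ext(MOD[k]+[*r.x,0],n)-e)[2:].round(1) for n,e in sub])
E
```

```text
chuck scene 0.64 [207.8 210.8  18.5  26.5] 373
red_hole_saw scene 0.66 [399.2 235.7  23.5  23.7] 341
white_hole_saw scene 0.88 [321.5 183.9  19.6  24.7] 307
blade scene 0.74 [193.9 286.9  35.9  27.5] 768
blue_tray scene 0.93 [126.2 238.2  72.3  70.3] 4141
yellow_tray scene 0.65 [398.5 180.8  78.6  53.6] 3022
guard scene 0.84 [305.4 217.8  87.9  70.2] 3424
pad scene 0.93 [301.4 230.   89.1  88.6] 5252
chuck top 0.65 [296.7 194.1   9.6  11.1] 147
red_hole_saw top 0.51 [163.6 130.3  14.7  15.2] 144
white_hole_saw top 0.68 [189.6 206.7  17.9  18.2] 231
blue_tray top 0.68 [360.6 185.   53.1  67. ] 3034
yellow_tray top 0.98 [127.2 191.3  65.1  61.8] 3055
guard top 0.64 [235.2 147.3  53.9  58.1] 2486
pad top 0.97 [235.3 147.7  55.4  64.6] 2939
blade ['scene'] [ 646.3 -228.7] [-0.  0.] [array([0.7, 3. ])]
blade ['scene'] [ 646.3 -228.7] [-0.  0.] [array([0.7, 3. ])]
red_hole_saw ['scene', 'top'] [655.8 243. ] [-1.96 -0.92 -2.18 -2.34] [array([-4.4,  1.2]), array([-0.4,  0.1])]
red_hole_saw ['scene'] [659.8 245.7] [0. 0.] [array([-4.4,  1.3])]
red_hole_saw ['top'] [647.8 236.3] [0. 0.] [array([-0.5,  0.1])]
white_hole_saw ['scene', 'top'] [410.6 158.9] [-0.4  -2.81  0.08 -2.  ] [array([-1.1, -1.5]), array([-0.5, -0.6])]
white_hole_saw ['scene'] [422.3 155.1] [ 0. -0.] [array([-1. , -1.3])]
white_hole_saw ['top'] [404.6 159.3] [ 0. -0.] [array([-0.4, -0.6])]
chuck ['scene', 'top'] [ 433.1 -156.2] [-1.36 -1.99 -1.21 -1.78] [array([-0.9, -0.2]), array([5.3, 4.7])]
chuck ['scene'] [ 441.5 -154.5] [ 0. -0.] [array([-0.8, -0.1])]
chuck ['top'] [ 427.5 -159.4] [-0.  0.] [array([5.3, 4.6])]
```

```bash
cat > fit.py <<'E'
from hlp import *
from scipy.optimize import minimize
S=4
def up(im): return cv2.GaussianBlur(cv2.resize(im.astype(np.float32),None,fx=S,fy=S,interpolation=cv2.INTER_LINEAR),(0,0),2)
def hm(P,n,ox,oy,w,h):
    q=proj(P,n); q=((q+0.5)*S-0.5-[ox,oy])
    m=np.zeros((h,w),np.uint8); cv2.fillConvexPoly(m,cv2.convexHull(np.float32(q*16)).astype(np.int32),1,shift=4); return m
BODY={"blade":revol([(38,0),(38,3)]),"red_hole_saw":revol([(18.5,0),(18,36)]),"white_hole_saw":revol([(23.5,0),(23,36)]),"chuck":MOD["chuck"]}
SH={"blade":revol([(14,3),(14,6),(8,40),(8,6)]),"red_hole_saw":revol([(6.5,36),(6.5,54)]),"white_hole_saw":revol([(6.5,36),(6.5,54)]),"chuck":revol([(11,58),(8,60)])}
def feat(k,im):
    R,G,B=[im[:,:,i].astype(float) for i in range(3)]
    if k=="red_hole_saw": return R-(G+B)/2
    if k=="chuck": return -(R+G+B)/3
    return (R+G+B)/3
def fit(k,imgs,x0,rng=25):
    C={}
    for n,im in imgs.items():
        u=proj(np.array([[x0[0],x0[1],20]]),n)[0]; ox,oy=[int((v-35)*S) for v in u]; ox=max(ox,0);oy=max(oy,0)
        C[n]=(up(feat(k,im))[oy:oy+70*S,ox:ox+70*S],ox,oy)
    ker=cv2.getStructuringElement(cv2.MORPH_ELLIPSE,(25,25))
    def cost(p,ns=None):
        s=0
        for n in (ns or C):
            F,ox,oy=C[n]; h,w=F.shape
            b=hm(BODY[k]+[p[0],p[1],0],n,ox,oy,w,h); sh=hm(SH[k]+[p[0],p[1],0],n,ox,oy,w,h)
            ring=cv2.dilate(b,ker)&(1-b)&(1-sh); ins=b&(1-sh)
            s-=(F[ins>0].mean()-F[ring>0].mean())
        return s
    out={}
    for ns in ([list(C)]+[[n] for n in C]):
        g=[(cost((x0[0]+a,x0[1]+b),ns),a,b) for a in range(-rng,rng+1,5) for b in range(-rng,rng+1,5)]
        _,a,b=min(g); r=minimize(cost,(x0[0]+a,x0[1]+b),args=(ns,),method="Nelder-Mead",options=dict(initial_simplex=np.array([(x0[0]+a,x0[1]+b),(x0[0]+a+4,x0[1]+b),(x0[0]+a,x0[1]+b+4)])))
        out["+".join(ns)]=(r.x.round(1),round(r.fun,1))
    return out
def draw(im,P,n,col,s=4):
    q=(proj(P,n)+0.5)*s-0.5
    cv2.polylines(im,[cv2.convexHull(np.float32(q)).astype(np.int32)],True,col,1)
E
python3 - <<'E'
from fit import *
import pickle
D=pickle.load(open("D.pkl","rb")); I={n:D[n] for n in CAL}
x0={"blade":(646,-229),"red_hole_saw":(655,242),"white_hole_saw":(411,158),"chuck":(433,-156)}
tiles=[];P={}
big={n:cv2.resize(I[n][:,:,::-1],None,fx=4,fy=4,interpolation=cv2.INTER_LINEAR) for n in I}
for k in x0:
    r=fit(k,I,x0[k]); print(k,r); p=r["scene+top"][0]; P[k]=p
    row=[]
    for n in I:
        draw(big[n],BODY[k]+[*p,0],n,(0,255,0)); draw(big[n],SH[k]+[*p,0],n,(255,255,0))
        u=(proj([[*p,20]],n)[0]*4).astype(int); row.append(big[n][u[1]-95:u[1]+95,u[0]-95:u[0]+95])
    tiles.append(np.vstack(row))
cv2.imwrite("pics/fit.png",np.hstack(tiles))
E
```

```text
blade {'scene+top': (array([ 641.3, -234.4]), np.float64(-36.2)), 'scene': (array([ 639.4, -233.5]), np.float64(-18.6)), 'top': (array([ 643.8, -236.3]), np.float64(-20.1))}
red_hole_saw {'scene+top': (array([652.1, 241.8]), np.float64(-83.7)), 'scene': (array([648.2, 244.8]), np.float64(-39.3)), 'top': (array([654.8, 242. ]), np.float64(-47.8))}
white_hole_saw {'scene+top': (array([420.2, 161.1]), np.float64(-15.6)), 'scene': (array([377.5, 177.9]), np.float64(-16.5)), 'top': (array([422.2, 160.6]), np.float64(-31.9))}
chuck {'scene+top': (array([ 435.5, -159.3]), np.float64(-127.8)), 'scene': (array([ 436.5, -158.3]), np.float64(-71.8)), 'top': (array([ 434.8, -160.3]), np.float64(-58.0))}
```

View pics/fit.png

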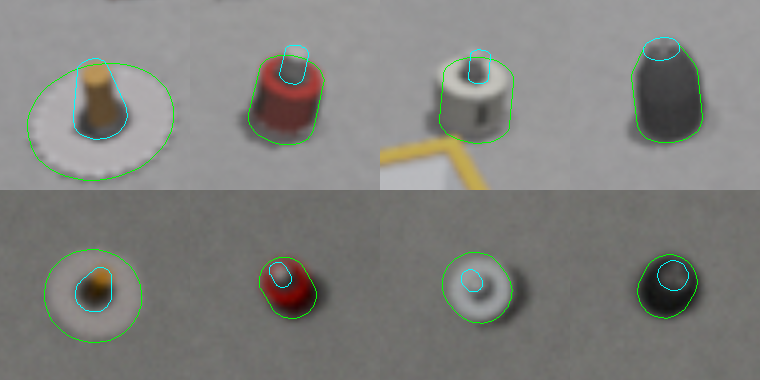

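Run:
```python
from fit import *
import pickle
D=pickle.load(open("D.pkl","rb")); I={n:D[n] for n in CAL}
def tray(L=180,W=140,H=35):
    return np.array([[sx*L/2,sy*W/2,z] for z in (0,H) for sx in(-1,1) for sy in (-1,1)],float)
def rz(a): c,s=np.cos(a),np.sin(a); return np.array([[c,-s,0],[s,c,0],[0,0,1]])
big={n:cv2.resize(I[n][:,:,::-1],None,fx=4,fy=4,interpolation=cv2.INTER_LINEAR) for n in I}
for k,x0 in {"blue_tray":(500,-290),"yellow_tray":(470,290)}.items():
    M={}
    for n,im in I.items():
        hsv=cv2.cvtColor(up(im).astype(np.uint8),cv2.COLOR_RGB2HSV)
        m=((hsv[...,1]>90)&((abs(hsv[...,0].astype(int)-(110 if k[0]=="b" else 28))<12))&(hsv[...,2]>30)).astype(np.uint8)
        nl,lab,st,ce=cv2.connectedComponentsWithStats(m)
        u=proj([[*back((D[k,n]["extent"][:2]),n,10)[:2],10]],n)[0]*S
        i=min([j for j in range(1,nl) if st[j,4]>8000],key=lambda j:np.hypot(*(ce[j]-u)))
        c=cv2.convexHull(cv2.findContours((lab==i).astype(np.uint8),cv2.RETR_EXTERNAL,cv2.CHAIN_APPROX_NONE)[0][0])
        mm=np.zeros(m.shape,np.uint8); cv2.fillConvexPoly(mm,c,1); M[n]=mm
    def cost(p):
        s=0
        for n in M:
            h=hm(tray()@rz(np.radians(p[2])).T+[p[0],p[1],0],n,0,0,512*S,384*S); s+=(h^M[n]).sum()/M[n].sum()
        return s
    b=back(D[k,"top"]["extent"][:2],"top",15)
    r=min((minimize(cost,(b[0],b[1],a),method="Nelder-Mead",options=dict(initial_simplex=[(b[0],b[1],a),(b[0]+15,b[1],a),(b[0],b[1]+15,a),(b[0],b[1],a+10)])) for a in (-15,0,15,90)),key=lambda r:r.fun)
    print(k,r.x.round(1),r.fun)
    for n in I:
        T=tray()@rz(np.radians(r.x[2])).T+[*r.x[:2],0]; draw(big[n],T,n,(0,255,0)); draw(big[n],T[4:],n,(0,0,255))
cv2.imwrite("pics/tr.png",cv2.resize(np.hstack([big["scene"],big["top"]]),(800,300),interpolation=cv2.INTER_AREA))
raw={n:cv2.resize(I[n][:,:,::-1],None,fx=6,fy=6,interpolation=cv2.INTER_CUBIC) for n in I}
cv2.imwrite("pics/st_s.png",raw["scene"][180*6:275*6,250*6:350*6]); cv2.imwrite("pics/st_t.png",raw["top"][110*6:190*6,195*6:275*6])
```

```text
blue_tray [ 452.7 -350.5   -9.8] 0.07049468274279197
yellow_tray [463.7 351.2  -9.5] 0.060639394735250325
```

View pics/tr.png

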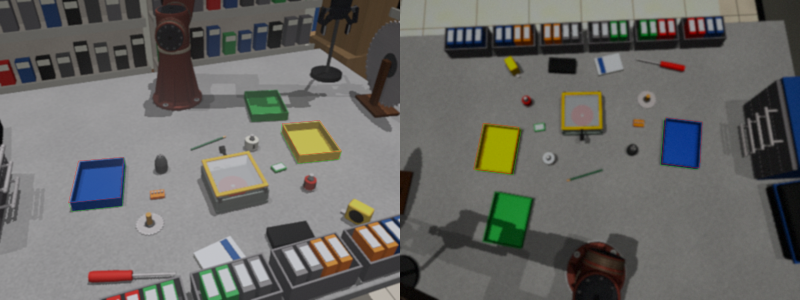

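View pics/st_s.png

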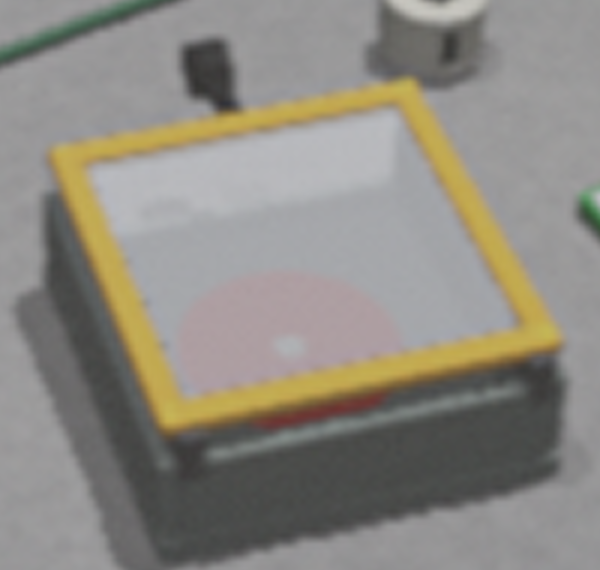

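View pics/st_t.png

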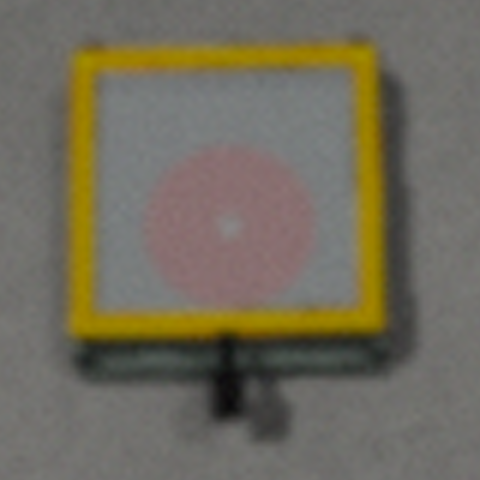

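Run:
```python
from hlp import *
c=lambda n,p:np.array(p)/6-0.4+((250,180) if n=="scene" else (195,110))
O={"dot":(("scene",(290,347)),("top",(230,227))),
"knob":(("scene",(208,72)),("top",(227,392))),
"fR":(("scene",(53,150)),("top",(385,335))),  # front -y
"fL":(("scene",(413,80)),("top",(72,335))),
"bL":(("scene",(562,347)),("top",(72,45))),
"bR":(("scene",(165,430)),("top",(375,45)))}
for k,v in O.items():
    r=least_squares(lambda X:np.concatenate([proj(X,n)[0]-c(n,p) for n,p in v]),[600,0,50.]); print(k,r.x.round(1),r.fun.round(1))
def model(p):
    x,y,a,g,w,e=p; R=np.array([[np.cos(a),-np.sin(a)],[np.sin(a),np.cos(a)]])
    def T(d,s,h=4): # distance from hinge, lateral
        X=75-d*np.cos(g)+h*np.sin(g)*1; q=R@[X,s]; return [x+q[0],y+q[1],62+d*np.sin(g)+h*np.cos(g)]
    return {"dot":[x,y,12],"knob":T(180,0,0),"fR":T(148,-w),"fL":T(148,w),"bL":T(e,w),"bR":T(e,-w)}
def f(p):
    m=model(p); return np.concatenate([proj(m[k],n)[0]-c(n,q) for k,v in O.items() for n,q in v])
r=least_squares(f,[600,0,0,.15,75,5],loss="soft_l1"); print(r.x.round(3), f(r.x).round(1))
```

```text
dot [584.7  26.   12.6] [-0.4  0.  -0.5 -0.1]
knob [482.3  28.2  70.6] [-0.2  0.  -0.2 -0.1]
fR [508.1 -46.4  69.5] [-0.9  0.1 -1.1 -0.2]
fL [514.2 102.6  71.9] [-0.5  0.1 -0.6 -0.2]
bL [665.3  98.   65.1] [ 0.  -0.   0.1  0. ]
bR [659.4 -50.7  64. ] [-0.5  0.  -0.7 -0.1]
[ 5.84784e+02  2.58370e+01 -3.20000e-02  3.70000e-02  7.45610e+01
 -3.00000e+00] [-0.5  0.3 -0.4 -0.1 -0.1 -0.  -0.5  0.9 -0.7 -0.2 -1.1 -1.  -0.4  0.3
 -0.6 -0.2 -0.  -0.3  0.1 -0.1 -0.5 -0.1 -0.5 -0.8]
```

```bash
cat >> hlp.py <<'E'
def yawfor(x,y,want):
    # want: jaw direction deg; choose equivalent with wrist joint closest to 0
    q1=np.degrees(np.arctan2(y,x)); c=[want+180*k for k in (-2,-1,0,1,2)]
    return min(c,key=lambda w:abs(q1-w))
def rep(s):
    o=get_obs(); print(s,"t",round(o["t"],1),"tcp",o["tcp_pos"].round(1),"F",o["wrist_force"].round(1),"w",round(o["grip_width"],1),flush=True)
def pick(x,y,jaw,tz,op,sq,zs=200):
    A=[180,0,yawfor(x,y,jaw)]
    goto([x,y,zs],A); grip(op); move_l([x,y,tz+50],A,speed=250); move_l([x,y,tz],A,speed=80)
    rep("at"); grip(0,sq); rep("gripped"); move_l([x,y,zs],A,speed=200); rep("lifted")
def place(x,y,jaw,tz,op,zs=200):
    A=[180,0,yawfor(x,y,jaw)]
    goto([x,y,zs],A); move_l([x,y,tz+40],A,speed=250); move_l([x,y,tz],A,speed=60); rep("down")
    grip(op); wait(0.2); rep("open"); move_l([x,y,zs],A,speed=250)
def loc(t,px,py):
    a=np.radians(t[2]); return t[0]+px*np.cos(a)-py*np.sin(a), t[1]+px*np.sin(a)+py*np.cos(a)
BLUE=(452.7,-350.5,-9.8); YEL=(463.7,351.2,-9.5)
E
python3 - <<'E'
from hlp import *
import station
print(grasp_offset)
GZ=20-grasp_offset
pick(420,159,45,GZ,75,40)
E
```

```text
18.700000000000003
at t 5.7 tcp [420.5 159.1   1.6] F [-1.   0.1  0.1] w 74.6
gripped t 6.1 tcp [420.5 159.    2. ] F [-1.3 -0.1  5.3] w 45.1
lifted t 7.2 tcp [418.8 158.8 198.4] F [-0.1  1.1 -1.6] w 45.1
```

Run:
```python
from hlp import *
x,y=loc(BLUE,-42,0); place(x,y,BLUE[2]+90,7,70)
pick(652,242,90,6,70,40)
im=get_image("top"); cv2.imwrite("pics/t1.png",cv2.resize(im[:,:,::-1][90:340,70:430],None,fx=2.2,fy=2.2))
```

```text
down t 10.6 tcp [ 411.2 -343.3    6.5] F [-0.9 -0.5 -2.1] w 44.9
open t 11.2 tcp [ 411.4 -343.4    7.1] F [-0.  -0.1 -0.4] w 70.2
at t 16.1 tcp [652.1 242.    5.9] F [-0.6  0.  -0.2] w 70.1
gripped t 16.5 tcp [652.9 242.3   7. ] F [-0.2 -0.7  2.1] w 35.0
lifted t 17.6 tcp [650.7 241.6 197.8] F [-0.4 -0.6 -1.7] w 35.0
```

View pics/t1.png

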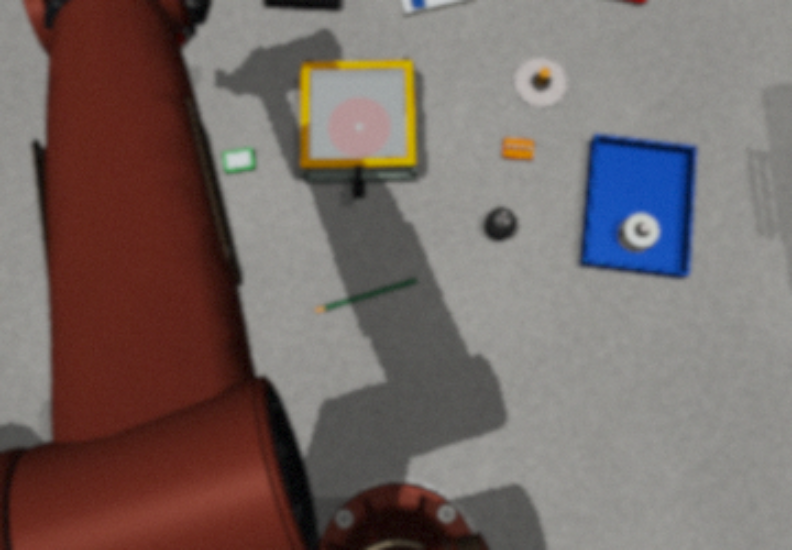

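White saw stands in the blue tray (px 640,232 of the crop) and the red one is in the gripper. On to the red saw and the chuck.

Run:
```python
from hlp import *
x,y=loc(BLUE,40,0); place(x,y,BLUE[2]+90,11,60)
pick(435.5,-159,0,8,70,60)
x,y=loc(YEL,0,0); place(x,y,YEL[2]+90,13,65)
x,y=420,200
goto([420,150,260],[180,0,yawfor(420,150,88.2)])
I={}
for n in CAL:
    im=get_image(n); cv2.imwrite(f"pics/{n}2.png",im[:,:,::-1])
a=cv2.imread("pics/scene2.png");b=cv2.imread("pics/top2.png")
cv2.imwrite("pics/sB.png",cv2.resize(a[110:330,80:460],None,fx=2.1,fy=2.1,interpolation=cv2.INTER_CUBIC))
cv2.imwrite("pics/tB.png",cv2.resize(b[90:340,70:430],None,fx=2.2,fy=2.2,interpolation=cv2.INTER_CUBIC))
```

```text
down t 21.4 tcp [ 491.1 -356.5   11.1] F [-3.4  3.3  6.6] w 34.9
open t 22.0 tcp [ 492.1 -357.3   10.9] F [ 0.3 -0.2 -0.2] w 59.9
at t 26.0 tcp [ 435.9 -159.2    8.3] F [ 0.4 -0.5 -0.1] w 70.3
gripped t 26.4 tcp [ 436.  -159.4    8.9] F [-1.3  0.2  5.4] w 38.6
lifted t 27.5 tcp [ 434.3 -158.3  198.2] F [-0.4  0.1 -3.3] w 38.3
down t 30.9 tcp [462.5 350.6  13. ] F [-3.1 -2.3  5.3] w 38.3
open t 31.5 tcp [463.8 351.2  13. ] F [ 0.   0.5 -1.3] w 64.8
```

View pics/sB.png

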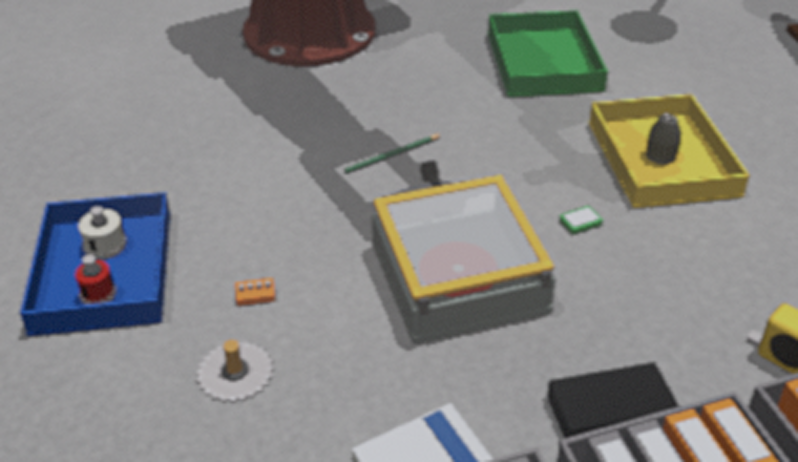

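View pics/tB.png

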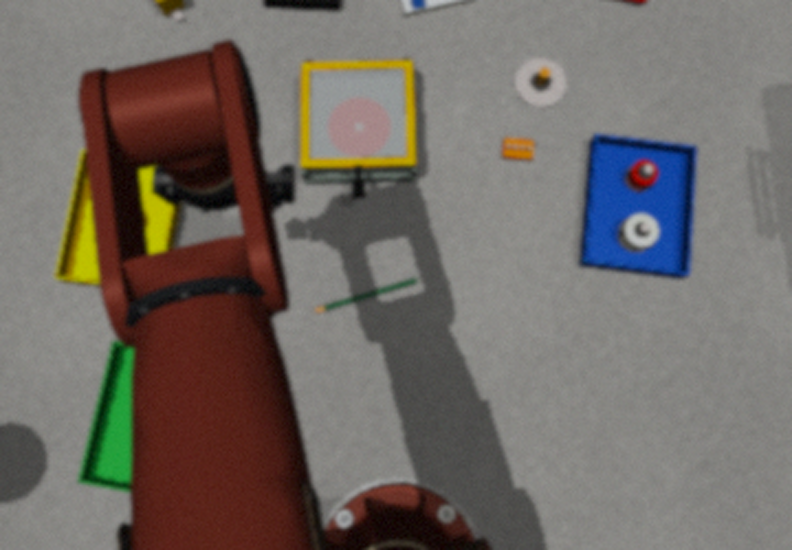

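```bash
cat >> hlp.py <<'E'
PAD=np.array([584.8,25.8]); SY=-1.8
HX,HY=loc((PAD[0],PAD[1],SY),75,0)
def knobpos(g,dz=-14,r=180):
    d=-r*np.cos(g); x,y=loc((HX,HY,SY),d,0); return [x,y,62+r*np.sin(g)+dz]
KA=[180,0,yawfor(480,29,90+SY)]
E
python3 - <<'E'
from hlp import *
for g in np.arange(0.04,1.85,.2): assert solve_ik(knobpos(g),KA) is not None,g
p=knobpos(0.04); print(p)
goto([p[0],p[1],150],KA); grip(50); move_l(p,KA,speed=100); rep("at"); grip(0,40); rep("grip")
for g in np.arange(0.14,1.81,.151):
    move_l(knobpos(g),KA,speed=120); rep(f"{g:.2f}")
E
```

```text
[np.float64(479.99572091678834), np.float64(29.093607156950632), np.float64(55.19808015359415)]
at t 35.5 tcp [480.8  29.   55.9] F [ 0.8  0.1 -1.2] w 50.0
grip t 35.9 tcp [480.6  28.9  55.7] F [ 0.1 -2.3  1.5] w 15.4
0.14 t 36.2 tcp [482.3  28.8  73.5] F [ 1.8 -0.7 -0.3] w 14.7
0.29 t 36.6 tcp [488.   28.7  99.6] F [ 1.5 -0.9 -0.9] w 14.8
0.44 t 37.0 tcp [497.4  28.5 124.6] F [ 3.3 -1.8 -1.7] w 15.3
0.59 t 37.3 tcp [510.2  28.2 147.8] F [ 3.1 -1.7 -1.8] w 15.3
0.74 t 37.7 tcp [527.   27.8 169.4] F [ 3.  -2.  -3.2] w 15.0
0.90 t 38.1 tcp [547.2  27.2 188.2] F [ 2.3 -0.4 -3.8] w 15.1
1.05 t 38.5 tcp [569.8  26.6 203.5] F [ 2.   0.2 -4.8] w 15.0
1.20 t 38.8 tcp [593.9  26.  215.2] F [ 1.7  2.4 -6.4] w 15.2
1.35 t 39.2 tcp [619.8  25.4 223.3] F [ 1.1  3.9 -5.4] w 15.1
1.50 t 39.6 tcp [646.8  24.7 227.5] F [ 0.9  4.6 -5.4] w 15.1
1.65 t 40.0 tcp [674.   24.  227.7] F [ 0.2  5.1 -3.2] w 15.2
1.80 t 40.3 tcp [701.1  23.3 224. ] F [ 0.3  4.9 -2.5] w 15.1
```

Run:
```python
from hlp import *
wait(0.2); grip(45); rep("rel"); move_l([698,23.3,310],KA,speed=200)
goto([560,-235,260],[180,0,yawfor(560,-235,0)])
for n in CAL:
    im=get_image(n); cv2.imwrite(f"pics/{n}3.png",im[:,:,::-1])
a=cv2.imread("pics/scene3.png");b=cv2.imread("pics/top3.png")
cv2.imwrite("pics/st3.png",np.hstack([cv2.resize(a[150:280,240:360],None,fx=3.3,fy=3.3,interpolation=cv2.INTER_CUBIC),cv2.resize(b[80:210,180:300],None,fx=3.3,fy=3.3,interpolation=cv2.INTER_CUBIC)]))
```

```text
rel t 40.9 tcp [701.3  21.3 224.4] F [ 0.2  0.2 -0.3] w 44.6
```

View pics/st3.png

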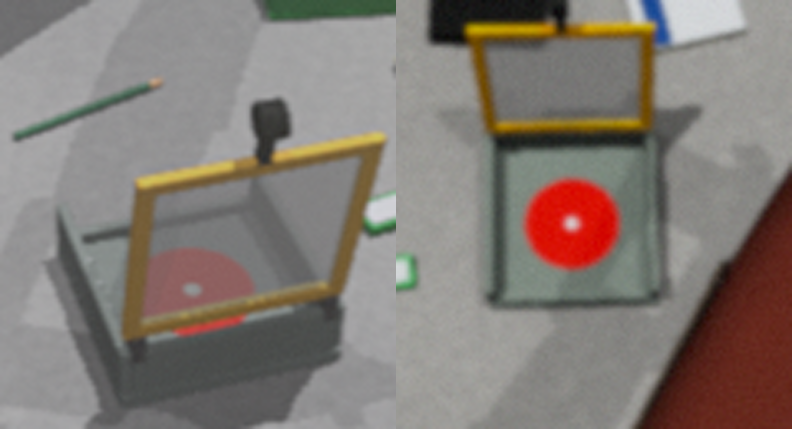

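Run:
```python
from hlp import *
pick(641.3,-234.4,0,12,50,50,zs=150)
for n in CAL:
    im=get_image(n); cv2.imwrite(f"pics/{n}4.png",im[:,:,::-1])
a=cv2.imread("pics/scene4.png");b=cv2.imread("pics/top4.png")
cv2.imwrite("pics/st4.png",np.hstack([cv2.resize(a[190:310,140:260],None,fx=3.3,fy=3.3,interpolation=cv2.INTER_CUBIC),cv2.resize(b[50:170,260:380],None,fx=3.3,fy=3.3,interpolation=cv2.INTER_CUBIC)]))
```

```text
at t 44.9 tcp [ 641.4 -234.4   11.9] F [-0.  -0.8 -0.1] w 50.0
gripped t 45.3 tcp [ 642.  -234.7   13. ] F [ 0.  -0.8  1.8] w 14.5
lifted t 46.1 tcp [ 640.  -233.8  148. ] F [-0.8 -0.5 -1.5] w 14.4
```

View pics/st4.png

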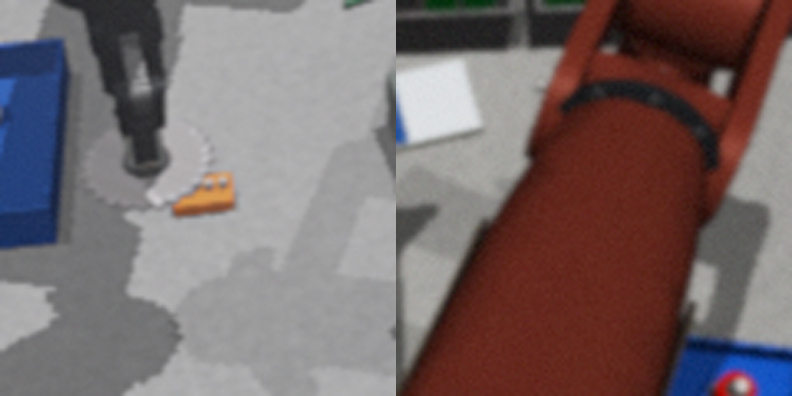

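Run:
```python
from hlp import *
A=[180,0,yawfor(585,26,90+SY)]
move_l([600,-225,230],speed=250)
goto([540,-120,230],A); goto([PAD[0],PAD[1],230],A); rep("above")
move_l([*PAD,70],A,speed=200); move_l([*PAD,29],A,speed=80); rep("near")
z=29
while z>22:
    z-=1; move_l([*PAD,z],A,speed=20); o=get_obs(); rep(z)
    if o["wrist_force"][2]>1.5: break
for n in CAL:
    im=get_image(n); cv2.imwrite(f"pics/{n}5.png",im[:,:,::-1])
a=cv2.imread("pics/scene5.png");b=cv2.imread("pics/top5.png")
cv2.imwrite("pics/st5.png",np.hstack([cv2.resize(a[150:280,240:360],None,fx=3.3,fy=3.3,interpolation=cv2.INTER_CUBIC),cv2.resize(b[80:210,180:300],None,fx=3.3,fy=3.3,interpolation=cv2.INTER_CUBIC)]))
```

```text
above t 48.6 tcp [584.9  26.  229.8] F [-1.  -0.7 -1.5] w 14.3
near t 50.2 tcp [584.6  25.9  28.5] F [ 0.3  0.3 -1.2] w 14.3
28 t 50.5 tcp [585.3  25.8  28.5] F [ 0.9  1.2 -1.1] w 14.5
27 t 50.8 tcp [584.8  25.8  27.1] F [ 0.2  0.2 -2. ] w 14.6
26 t 51.0 tcp [584.7  25.8  25.9] F [-0.2  1.3 -1.5] w 14.5
25 t 51.2 tcp [584.9  25.8  25. ] F [-0.8 -0.2 -1.7] w 14.4
24 t 51.5 tcp [584.9  25.8  24.9] F [-2.4 -0.2  5.3] w 14.3
```

View pics/st5.png

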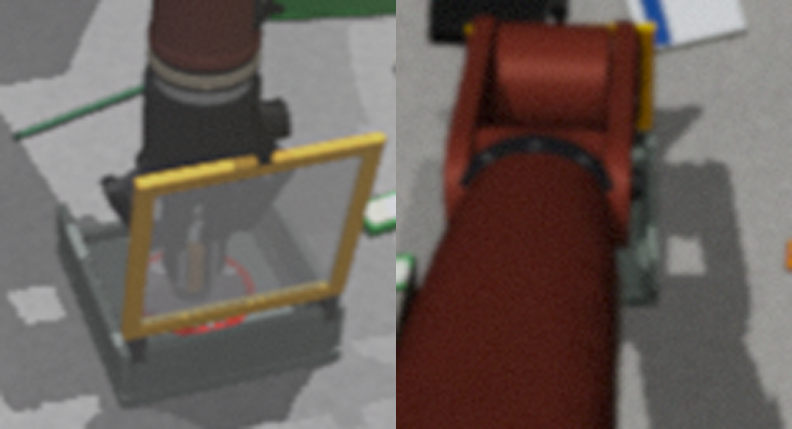

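Run:
```python
from hlp import *
grip(50); wait(0.3); rep("open"); move_l([*PAD,120],speed=100); move_l([PAD[0],PAD[1],260],speed=250)
wait(0.3)
goto([480,-200,320],[180,0,yawfor(480,-200,90+SY)])
for n in CAL:
    im=get_image(n); cv2.imwrite(f"pics/{n}6.png",im[:,:,::-1])
a=cv2.imread("pics/scene6.png");b=cv2.imread("pics/top6.png")
cv2.imwrite("pics/st6.png",np.hstack([cv2.resize(a[150:280,240:360],None,fx=3.3,fy=3.3,interpolation=cv2.INTER_CUBIC),cv2.resize(b[80:210,180:300],None,fx=3.3,fy=3.3,interpolation=cv2.INTER_CUBIC)]))
rep("")
```

```text
open t 52.3 tcp [584.8  25.8  24. ] F [ 0.5  1.  -0.3] w 50.1
 t 56.8 tcp [ 480.1 -199.8  319.9] F [ 0.5 -0.5 -0.2] w 49.7
```

View pics/st6.png

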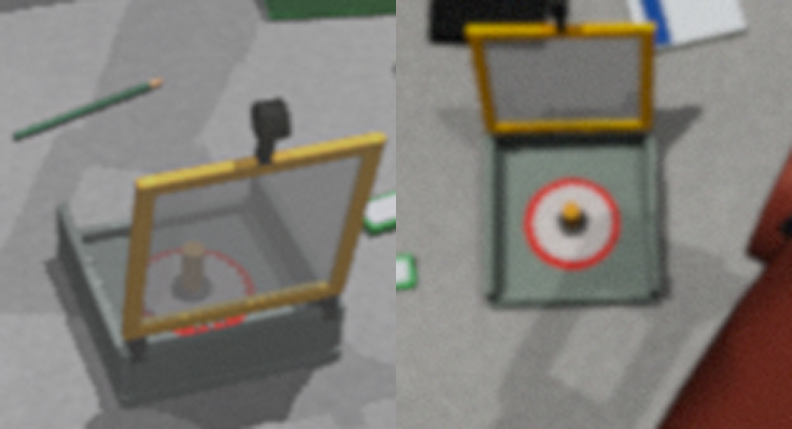

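The blade sits concentric on the pad (red ring even around it, top crop 572,222). Next I'll lower the guard.

Run:
```python
from hlp import *
p=knobpos(1.8)
goto([p[0]-60,22.5,330],KA); grip(45); move_l([p[0],22.5,320],KA,speed=200); move_l([p[0],22.5,p[2]],KA,speed=120); rep("at"); grip(0,40); rep("grip")
for g in list(np.arange(1.65,0.1,-.15))+[0.05,0.0]:
    move_l(knobpos(g),KA,speed=120); rep(f"{g:.2f}")
```

```text
at t 60.8 tcp [701.3  22.5 224.7] F [ 0.3 -0.1  0.6] w 45.1
grip t 61.1 tcp [701.5  23.4 224.9] F [-0.6  3.5  3.6] w 15.3
1.65 t 61.5 tcp [674.4  24.  228.8] F [-0.5  4.8  4.8] w 15.1
1.50 t 61.9 tcp [647.5  24.7 228.7] F [-0.4  5.6  6.5] w 15.2
1.35 t 62.3 tcp [620.5  25.3 224.6] F [-0.5  4.8  7.2] w 15.1
1.20 t 62.6 tcp [594.1  26.  216.5] F [-3.2  5.   7.1] w 14.7
1.05 t 63.0 tcp [569.3  26.6 204.4] F [-4.1  5.   6.8] w 14.8
0.90 t 63.4 tcp [546.1  27.2 188.4] F [-4.3  4.1  5.1] w 15.1
0.75 t 63.8 tcp [526.2  27.6 169.5] F [-3.7  4.3  1.9] w 14.9
0.60 t 64.1 tcp [509.8  28.1 148.5] F [-2.9  3.9  0.9] w 15.2
0.45 t 64.5 tcp [497.2  28.4 125.8] F [-2.9  3.7 -0.1] w 15.0
0.30 t 64.9 tcp [487.8  28.6 101.2] F [-2.2  2.2 -1.1] w 14.9
0.15 t 65.3 tcp [482.   28.8  75.1] F [-1.4  1.5 -2. ] w 15.1
0.05 t 65.6 tcp [480.3  28.8  57.3] F [-1.3  2.1 -1.1] w 15.1
0.00 t 65.8 tcp [480.1  28.9  50.1] F [-6.5  1.5  9.3] w 15.0
```

Run:
```python
from hlp import *
p=knobpos(0.0)
for dz in (1,2,3,4):
    move_l([p[0],p[1],p[2]-dz],KA,speed=20); rep(dz)
    if get_obs()["wrist_force"][2]>22: break
grip(45); wait(.2); rep("rel"); move_l([p[0],p[1],150],KA,speed=150)
goto([400,-120,320],[180,0,yawfor(400,-120,90+SY)])
for n in CAL:
    im=get_image(n); cv2.imwrite(f"pics/{n}7.png",im[:,:,::-1])
a=cv2.imread("pics/scene7.png");b=cv2.imread("pics/top7.png")
cv2.imwrite("pics/st7.png",np.hstack([cv2.resize(a[150:280,240:360],None,fx=3.3,fy=3.3,interpolation=cv2.INTER_CUBIC),cv2.resize(b[80:210,180:300],None,fx=3.3,fy=3.3,interpolation=cv2.INTER_CUBIC)]))
cv2.imwrite("pics/all7.png",np.hstack([cv2.resize(a[110:330,80:460],(400,232)),cv2.resize(b[90:340,70:430],(400,278))[:232]]))
rep("")
```

```text
1 t 66.1 tcp [480.1  28.9  50.1] F [-9.4  1.  15.9] w 14.9
2 t 66.3 tcp [480.1  28.9  49.9] F [-11.9   1.1  22.9] w 15.1
rel t 66.9 tcp [479.7  29.   45.8] F [ 0.8 -0.1  0.4] w 44.9
 t 70.2 tcp [ 400.  -119.8  319.7] F [ 0.2 -0.7  0.9] w 45.0
```

View pics/st7.png

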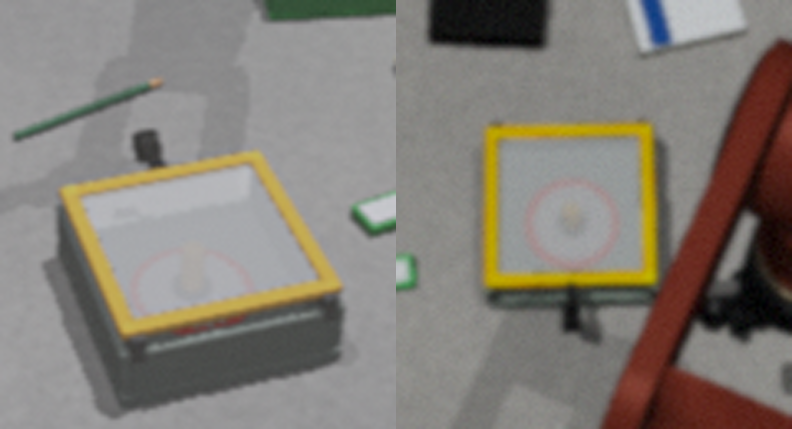

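View pics/all7.png

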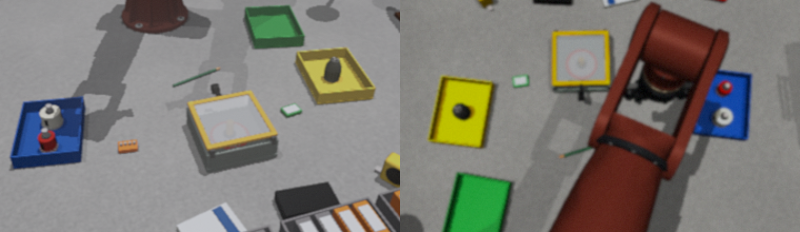

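Run:
```python
from hlp import *
sign_off(); rep("done")
```

```text
the job is handed in; nothing more can be done
the job is handed in; nothing more can be done
```

The job is done and handed in, with about 70 s of the 144 s allowed used; the sign-off gives no verdict.

- **Trays:** I stood the white and red hole saws in the blue tray and the chuck in the yellow tray. The last pictures show all three upright and well inside the walls.
- **Blade:** I swung the guard up to about 1.8 rad, set the blade on the red pad until I felt contact (5 N), and let go. Seen from above with the guard still up, the red ring around the blade was even, so it is centred. After the guard came down it still looked centred and flat through the pane.
- **Guard:** I lowered it by the knob until it hit a firm stop. Pressing harder raised the force from 9 to 23 N with no further movement. I estimate it is at 0 to 0.02 rad, from where the arm stopped rather than a direct reading; the pictures show it level.
- **Clearance:** I then released the knob and moved the arm away, so it touches nothing.

No check failed. The networks' positions were several pixels off between the two cameras, and one of my own fits, for the white saw in the scene camera, went wrong. I worked instead from positions fitted to the image shapes or picked by hand; they held to within a few mm.

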